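# Index the next culture dish under the bench magnifier

## Robot

A 6-joint arm with a two-finger parallel gripper is mounted at the origin on a cart in front of the work surface, level with it; the furniture and walls round the work are solid. World frame = base frame: x ahead of the robot, y to its left, z up, the work surface at z = 0. Lengths are in mm, angles in rad, forces in N, time in s.
With the tool pointing down it reaches from about 300 to 775 mm from the base axis. Payload 14.6 kg.
Tool frame: the origin (TCP) lies at the very end of the fingers, on their centre line; the grasp point (between the pads) lies 19 mm behind it; z points along the fingers, y is the line along which they close (so a half turn about z gives the same grasp; the last joint's range is limited). The gripper opens to 94 mm and grips with 3 to 60 N. Pads are 16 mm wide; open, the fingers measure 119 mm over their backs; the gripper's body (75 mm by 177 mm) begins 78 mm behind the grasp point.
Start: joints at [1.073, 0.3, 1.521, -0, 1.321, -0.067], TCP at [229.675, 499.739, 205.446] pointing down, gripper open.
Joint ranges: [-3.03, 3.03], [-0.79, 2.21], [0.23, 2.52], [-1.04, 4.18], [0, 3.07], [-2.55, 2.55]. Speed limits (rad/s): [2.22, 2.22, 2.57, 3.14, 3.14, 3.14].

## Interface

Orientations are given as a rotation vector (axis times angle).
In Python, from station import * gives the robot as it stands. The module is installed in compiled form; this text tells all that it offers.
- The arm moves only by the tool send_rows, never from a script. Its argument "plan" is a list of rows, each a list of 4 numbers: the shift along the tool's x, y, z in cm, then the turn about the tool's z in rad. A call has 1 to 8 rows; each row shifts and turns the commanded pose from where the row before left it, along the tool's axes as they then stand; what a row does not reach is not made up. A row lasts 1/8 s, in which the tool goes at most 62.5 mm and 10.7 degrees, less where a joint would pass 70% of its speed; a pose out of reach is approached as far as the arm can. A call is refused whole if a number of a shift passes 6.25 or a number of a turn 0.188, either way. A call with a gripper value outside its range is refused whole. "claw" is the opening, from -1 (shut) to 1 (fully open), set as the call begins (left out, the last holds). The fingers move at their own pace and stop on an object; "squeeze" is the grip in N (left out, the last holds). Time passes only in rows, so rows that do not move let the fingers close. It gives the time, the measured TCP pose, the force, the opening and the grip force at its end, in the units of the state.
- read_state(): the state, without advancing time (a new reading comes with each control period).
- read_camera(name): name is "side" or "top"; returns a dict with "pixels" (384x512x3 uint8, red, green, blue), "fovy" (degrees; the focal length in pixels is half the picture's height over the tangent of half this angle, whatever the lens; pixels are square), "cx", "cy" (the principal point, pixels), "D" ([k1, k2, p1, p2, k3] as OpenCV has them; the pictures are not rectified), "extrinsics" (4x4, takes a point from world to camera coordinates). Camera axes: x right, y up, looking along -z (the intrinsics and any distortion apply to the point x, -y, -z); pixel columns grow to the right and rows downward; lengths in mm; the calibration is good to about 2 mm. A picture is of the moment at which its call begins. There is no depth.
- finish_job(): hands the job in; it is judged then, once.
Trained networks look in a picture, given as the dict that the camera call returned (one of the last four; its "shot" number tells which), for a name from the list of things; names that differ only in an ending like _2 or _b are one class to them, and where a whole thing is asked for, a point or a joint stands for the part that bears it (a point fixed in the world has none). Each returns a list of dicts, best first, with "p" (0 to 1); they miss things now and then, are a little off and sometimes report something else, mostly with a low value. They report only what shows in the picture. A call takes as long as a camera call. They do not tell look-alikes from the thing itself.
- regions_of(picture, target): "region" (384x512 bool, what is visible of it) and "rect" ([left, top, right, bottom] in pixels, round what is visible of it).
The state is a dict: "t": time; "joints": joint angles; "joint_vel": joint speeds; "joint_efforts": joint torques, N m; "eef_pos": TCP position; "tool_rot": TCP orientation; "wrist_force": force on the tool from outside, world axes, zero at the start; "ft_torque": the same for the moment, N m; "opening": finger opening in mm; "grasp_force": force on a finger pad.
Only numpy, scipy, OpenCV 4.12 (cv2) and the standard library are available. Lean on these libraries where they do the work, as an engineer would, in place of code of your own. Each camera call takes 0.05 s, during which the arm holds its last target. There are 200 camera calls.

## Task

Bring the dish with the pink medium under the bench magnifier: set it gently and flat in the empty front nest of the sloping turntable on the side away from the red knob, then draw the spring pin by its red knob, swing the deck with it one stop clockwise (seen from above) so that the dish comes under the lens, and let the pin drop fully home in the next hole. Leave the dish that is already on the deck in its own nest and the cream dish and the tape roll on the desk where they lie, and do not knock the magnifier.

Things in the scene. Friction and masses are not known exactly. Their poses are not given: they have to be found in the camera images.
- turntable: fixed white sloping console, 210 mm deep, 182 wide; origin on the desk under the middle of the plate, x to its back (uphill), z up; its front and low edge look to its -x. On it lies a round aluminium index plate (radius 142 mm, 12 thick) sloping 30 degrees down to the front, and on that turns a dark blue deck (radius 104 mm)
- pivot (a point): centre of the plate's upper face, 105 mm above the desk. z: the deck's axis, 30 degrees from vertical, leaning to the front; x: up the slope to the back; y: left. In this frame the deck's upper face is at z = 10 mm and the plate's three pin holes (11 mm wide, steel rims) lie at radius 122 mm, at 0 degrees (back), +120 (front left) and -120 (front right), from x to y
- nest_left (a point): centre of the floor of the empty deck nest that starts at the front left (+120 degrees, radius 66 mm, 10 mm above the pivot along its z); turns with the deck, z normal to the deck. A nest is a round ring, 67 mm inside, 75 mm outside, 4.5 mm high. All three nests are alike, 120 degrees apart
- nest_back (a point): centre of the floor of the deck nest that starts at the back under the lens, with the inspected dish in it; turns with the deck
- view_spot (a point): fixed point under the middle of the lens, at the height of a nest's floor (66 mm from the pivot along its x, 10 mm along its z)
- deck (a joint): turn of the deck about its axis: 0 at the start, grows clockwise seen from above, 2.094 rad (120 degrees) is the next stop. The bearing is a little stiff (0.1 N m) and holds the deck where it is left; the pin in its hole locks it with about 0.7 degrees of play either way
- plunger (a joint): lift of pin and knob along the deck's axis: 0 fully home (pin tip 9 mm below the plate's face), clear of the plate from 0.009, stop at 0.016. A spring pushes it down, 5 N at home to 10 N at the stop. The pin's end is round and greased: let down within 3 mm of a hole it slips in; further off it rides on the plate until the deck is moved on
- knob (a point): on the axis of the round red knob: the knob reaches 14 mm below to 15 mm above this point along the deck's axis, 21 mm across at its foot, 27 at its top; its foot is 18 mm above the blue lug, over a steel collar 20 across, 16 tall. 122 mm from the pivot, first at front right (-120 degrees); it swings across the low front edge to the front left hole (+120). It moves with the pin and deck
- magnifier: fixed bench magnifier over the upper back of the deck: lens ring 84 mm across and 14 mm thick, its underside 76 mm above the deck, on an arm from a post at the back of the console; origin at the pivot
- dish_pink: closed petri dish with pink medium, 60 mm across, 16 mm tall, lying on the desk; origin at the centre of its underside, z up
- dish_cream: closed petri dish with cream medium, same size, lying on the desk; bystander
- dish_done: closed petri dish with cream medium, same size, in the nest at the back of the deck; it rides round with the deck and stays in its nest
- tape_roll: roll of white tape, 54 mm across, 25 mm tall, lying on the desk; bystander
Not all that is in view belongs to the job. What is shaped like the dish_pink but purple is not meant.

How it is judged:
By the outcome, as a careful person would: the job done as asked, in the order asked, and still so for the second after the job is handed in, with the robot touching nothing.
It also fails if it takes over 59 s, if anything falls off the work surface, if the arm or the gripper's body presses on something with over 40 N, if the wrist force passes 120 N, or if a joint passes its speed limit or range.

## Working session

There is one attempt and no reset: what is moved stays moved. The work goes in short steps, Python scripts to look and compute and a tool call to move; the robot and the scene stay as the last step left them, time stands still between calls to the robot, and variables do not carry over. Pictures are saved under pics/ and viewed, at most 10 in all, crops included, and the job is handed in when it is done.

Besides the shell and the picture viewer there is one more tool, called as name([rows], argument=value, ...), one row to a line, values as JSON. send_rows: Moves the arm, as the interface text tells. Its arguments: {"type":"object","properties":{"plan":{"type":"array","items":{"type":"array","items":{"type":"number"}}},"claw":{"type":"number"},"squeeze":{"type":"number"}},"required":["plan"]}

```bash
mkdir -p pics
cat > h.py <<'E'
from station import *
import numpy as np, cv2
from scipy.spatial.transform import Rotation as R
def cam(p):
    f=192/np.tan(np.radians(p["fovy"])/2)
    K=np.array([[f,0,p["cx"]],[0,f,p["cy"]],[0,0,1.]]); E=np.array(p["extrinsics"]); F=np.diag([1,-1,-1,1.])@E
    return K,np.array(p["D"],float),F
def proj(p,X):
    K,D,F=cam(p); r,_=cv2.Rodrigues(F[:3,:3]); return cv2.projectPoints(np.atleast_2d(np.array(X,float)),r,F[:3,3],K,D)[0][:,0]
def ray(p,uv):
    K,D,F=cam(p); n=cv2.undistortPoints(np.array(uv,float).reshape(-1,1,2),K,D)[:,0]
    d=np.c_[n,np.ones(len(n))]@F[:3,:3]; o=-F[:3,:3].T@F[:3,3]; return o,d
def atz(p,uv,z):
    o,d=ray(p,uv); return o+d*((z-o[2])/d[:,2])[:,None]
def save(p,n): cv2.imwrite("pics/"+n,p["pixels"][:,:,::-1])
E
python3 - <<'E'
from h import *
import cv2
ims=[]
for n in("top","side"):
    p=read_camera(n); ims.append(p["pixels"])
    K,D,F=cam(p); print(n,K[0,0],p["cx"],p["cy"],D,"pos",-F[:3,:3].T@F[:3,3],"fwd",F[2,:3])
    for t in("dish_pink","turntable","knob","deck","magnifier","tape_roll"):
        for r in regions_of(p,t)[:4]:
            ys,xs=np.nonzero(r["region"]); c=np.array([xs.mean(),ys.mean()]); print(t,round(r["p"],2),r["rect"],len(xs),c.round(1),atz(p,c,8)[0].round(),p["pixels"][ys,xs].mean(0).round())
    save(p,n+"0.png")
print(read_state())
E
```

```text
top 476.42239804213045 249.3729883698473 201.879732556071 [0.00646633 0.         0.         0.         0.        ] pos [ 424.8805972    70.16453929 1347.53055857] fwd [ 0.07528315 -0.00788308 -0.99713104]
dish_pink 0.89 [228.5, 209.1, 245.7, 233.3] 393 [235.1 222.6] [467.  98.   8.] [171. 109. 196.]
dish_pink 0.82 [207.7, 185.8, 227.5, 207.1] 328 [217.1 195.4] [542. 151.   8.] [166. 101. 200.]
dish_pink 0.81 [100.1, 232.7, 125.9, 249.8] 369 [112.9 241.2] [405. 437.   8.] [149.  86. 184.]
dish_pink 0.79 [181.7, 216.8, 203.4, 238.5] 360 [192.  226.8] [451. 218.   8.] [188. 168. 162.]
turntable 0.74 [256.6, 120.4, 372.9, 230.9] 8610 [316.3 179.7] [ 594. -128.    8.] [144. 149. 160.]
knob 0.41 [351.6, 209.6, 364.9, 220.3] 81 [355.5 214.3] [ 500. -240.    8.] [178.  66.  58.]
deck 0.71 [274.6, 147.2, 361.7, 219.2] 3767 [316.9 187.9] [ 571. -130.    8.] [ 91.  99. 117.]
magnifier 0.96 [307.7, 121.2, 341.1, 190.7] 1136 [323.7 166.6] [ 633. -149.    8.] [135. 138. 143.]
tape_roll 0.73 [134.0, 206.4, 156.5, 227.7] 241 [144.8 215.9] [478. 352.   8.] [197. 185. 173.]
side 454.89179067711683 253
[... 1124 characters left out ...]
81. 173. 161.]
{'t': 0.7, 'joints': array([ 1.07339380e+00,  2.99887390e-01,  1.52100589e+00,  1.93439805e-05,
        1.32071577e+00, -6.66361293e-02]), 'joint_vel': array([-0.00139738,  0.0015903 ,  0.00066763,  0.00060817, -0.00177809,
       -0.0002819 ]), 'joint_efforts': array([-5.62576806e-04, -5.31581855e+01, -3.52865732e+01,  7.08165346e-02,
        2.12127512e-02, -2.32856985e-05]), 'eef_pos': array([229.67047851, 499.73381676, 205.45000783]), 'tool_rot': array([-6.71429328e-01, -3.06898115e+00,  1.65401809e-05]), 'wrist_force': array([ 0.66475121,  0.04937506, -0.01036823]), 'ft_torque': array([0.04871389, 0.00184199, 0.01140971]), 'grasp_force': 0.0, 'opening': 93.87720480807748}
```

Run:
```python
import cv2,numpy as np
t=cv2.imread("pics/top0.png");s=cv2.imread("pics/side0.png")
a=t[100:290,90:390];b=s[90:360,180:320]
cv2.imwrite("pics/v1.png",cv2.resize(a,(800,507),interpolation=cv2.INTER_CUBIC))
cv2.imwrite("pics/v2.png",cv2.resize(s[90:360,150:350],(444,600),interpolation=cv2.INTER_CUBIC))
```

```text
(no output)
```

View pics/v1.png

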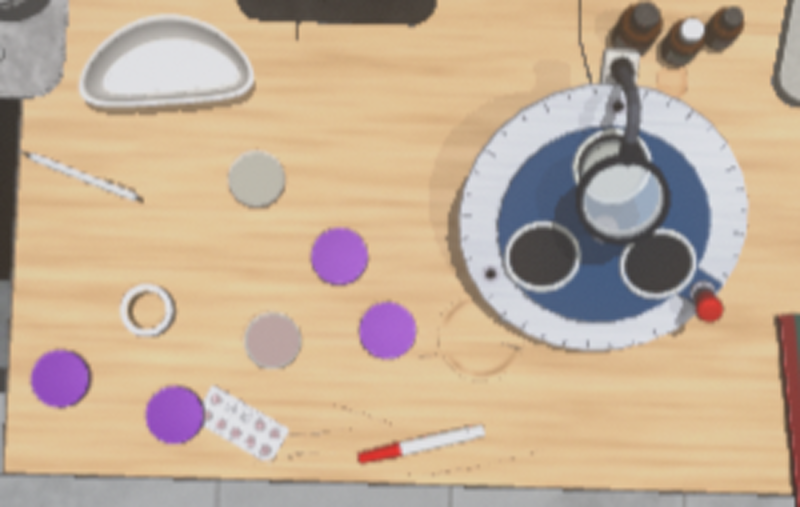

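View pics/v2.png

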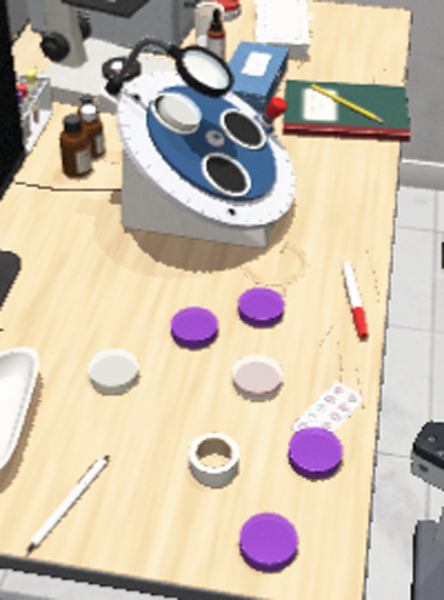

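The candidates in the top picture are: pale pink disc at (192,227); four purple discs at (217,195), (235,223), (113,241), (156,255); grey-cream disc at (186,167). Only (192,227) is pink, the purple ones are excluded and the grey one is the cream dish. In the side picture it is at (266,260). I'll confirm it in a crop and fit the turntable pose.

```bash
cat > fit.py <<'E'
from h import *
from scipy.optimize import least_squares
def T(q):
    x,y,a=q; Rz=R.from_euler('z',a).as_matrix()
    # tilt: x axis up slope, z leaning to the front(-x)
    Rt=np.array([[np.cos(np.pi/6),0,-.5],[0,1,0],[.5,0,np.cos(np.pi/6)]])
    return Rz@Rt,np.array([x,y,105.])
def pol(r,deg,z): return np.array([r*np.cos(np.radians(deg)),r*np.sin(np.radians(deg)),z])
E
python3 - <<'E'
from fit import *
obs=[];cr=[]
seeds={"top":{"nl":(293,196),"nr":(337,198),"hl":(274,202),"hb":(322,139)},"side":{"nl":(252,168),"nr":(259,148),"hl":(254,185)}}
pts={"nl":pol(66,120,11),"nr":pol(66,-120,11),"hl":pol(122,120,0),"hb":pol(122,0,0),"k":pol(122,-120,0)}
dp={}
for n in("top","side"):
    p=read_camera(n); im=p["pixels"].astype(int); 
    mx=im.max(2)
    for k,s in seeds[n].items():
        m=(mx<(75 if k[0]=="n" else 105)).astype(np.uint8)
        r=22 if k[0]=="n" else 4
        w=np.zeros_like(m); w[s[1]-r:s[1]+r+1,s[0]-r:s[0]+r+1]=1
        _,lab,st,cen=cv2.connectedComponentsWithStats(m*w)
        l=lab[s[1],s[0]]
        if l==0 and len(st)>1: l=1+np.argmax(st[1:,4])
        print(n,k,cen[l].round(1),st[l]); obs.append((p,k,cen[l]))
    r=[r for r in regions_of(p,"knob") if p["pixels"][r["region"]].mean(0)[1]<100]
    if r:
        ys,xs=np.nonzero(r[0]["region"]); print("knob",xs.mean(),ys.mean(),r[0]["rect"])
    red=(im[...,0]>1.7*im[...,1])&(im[...,0]>90); red[:, :(340 if n=="top" else 262)]=0; red[:,(370 if n=="top" else 290):]=0
    red[:(200 if n=="top" else 128)]=0; red[(225 if n=="top" else 150):]=0
    ys,xs=np.nonzero(red); print("red",len(xs),xs.mean(),ys.mean()); dp[n]=(p,[xs.mean(),ys.mean()])
    c=(192,227) if n=="top" else (266,260)
    # dish: fine centroid by networks + atz at mid height
    for r in regions_of(p,"dish_pink"):
        x0,y0,x1,y1=r["rect"]
        if abs((x0+x1)/2-c[0])<6 and abs((y0+y1)/2-c[1])<6:
            ys,xs=np.nonzero(r["region"]); print("dish",n,atz(p,[[xs.mean(),ys.mean()]],9)[0].round(1),r["rect"])
    cr.append(cv2.resize(p["pixels"][c[1]-30:c[1]+30,c[0]-40:c[0]+40,::-1],(400,300),interpolation=cv2.INTER_CUBIC))
cv2.imwrite("pics/dish.png",np.hstack(cr))
def res(q):
    Rm,t=T(q); return np.concatenate([proj(p,Rm@pts[k]+t)[0]-c for p,k,c in obs])
s=least_squares(res,[600,-130,0],loss="soft_l1"); print(s.x, res(s.x).reshape(-1,2).round(1))
Rm,t=T(s.x)
for h in (34+16,):
  for n in dp: 
    print(n,dp[n][1],[(h,proj(dp[n][0],Rm@pol(122,-120,h)+t)[0].round(1)) for h in(30,40,50,60)])
E
```

```text
top nl [293.5 195.6] [282 186  23  20 345]
top nr [335.3 196.7] [315 176  33  33 411]
top hl [273.5 202. ] [273 201   2   3   6]
top hb [321.1 139.3] [320 138   4   4  12]
knob 355.37226277372264 214.79562043795622 [349.7, 208.2, 363.8, 222.3]
red 82 355.3780487804878 214.8780487804878
dish top [451.7 217.7   9. ] [181.8, 217.1, 203.1, 237.7]
side nl [251.1 167.8] [243 161  17  15 177]
side nr [258.7 147.4] [251 141  16  14 144]
side hl [254.  184.8] [253 184   3   3   5]
knob 273.9620253164557 138.55696202531647 [269.7, 134.1, 284.1, 144.1]
red 96 276.8020833333333 140.47916666666666
dish side [448.4 219.8   9. ] [256.1, 251.1, 279.9, 268.0]
[ 5.72113415e+02 -1.12338024e+02 -2.24929074e-02] [[-0.4 -0. ]
 [ 1.1  1.1]
 [ 0.3  0.3]
 [-0.1 -0.3]
 [-0.2  0.4]
 [-0.6  0.4]
 [-0.3  0.1]]
top [np.float64(355.3780487804878), np.float64(214.8780487804878)] [(30, array([354.5, 211.5])), (40, array([355.2, 213.2])), (50, array([355.9, 214.9])), (60, array([356.6, 216.7]))]
side [np.float64(276.8020833333333), np.float64(140.47916666666666)] [(30, array([271. , 140.4])), (40, array([272.6, 138.4])), (50, array([274.2, 136.3])), (60, array([275.9, 134.2]))]
```

View pics/dish.png

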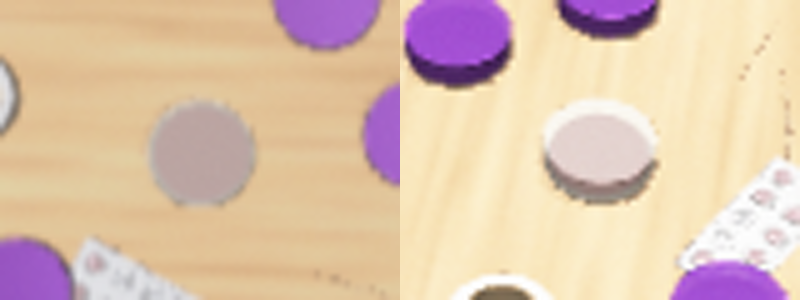

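Run:
```python
from fit import *
Rm,_=T([0,0,0]); t=np.array([0,0,105.])
ph=np.linspace(0,2*np.pi,181)
L=np.array([Rm@np.array([66+42*np.cos(f),42*np.sin(f),z])+t for f in ph for z in np.linspace(86,100,8)])
nest=Rm@pol(66,120,10)+t; zax=Rm[:,2]
print("nest",nest)
floor=lambda x:113.66+(x+5)*np.tan(np.pi/6)
ring=np.array([Rm@(pol(66,120,14.5)+np.array([r*np.cos(f),r*np.sin(f),0]))+t for f in ph for r in(33.5,37.5)])
for th in (10,15,20,25,30,35):
  for d in (4,7,9):
    a=np.array([np.sin(np.radians(th)),np.cos(np.radians(th))]); n=np.array([a[1],-a[0]])
    P=nest+zax*12; c=P[:2]-d*n
    # tip must clear ring: fingers occupy |u|<8, 29<|v|<46 (slightly opened)
    rel=ring[:,:2]-c; u=rel@n; v=rel@a
    m=(abs(u)<8.5)&(abs(v)>29)&(abs(v)<48); tip=ring[m,2].max()+1.5
    # deck itself
    tip=max(tip,max(floor(c[0]+ (n*8)[0]+(a*44)[0])+1,0))
    bb=tip+97
    relL=L[:,:2]-c; uu=relL@n; vv=relL@a
    k=(L[:,2]>bb-2)&(abs(vv)<90)
    topL=P[2]+4/.866; 
    print(th,d,"tip",round(tip,1),"P z",P[2].round(1),"dishtop at +a",round(floor(nest[0]+30*a[0])+18.5,1),"body",round(bb,1),"clear",round((uu[k].min()-37.5),1),"c",c.round(1))
```

```text
nest [-33.57883832  57.15767665  97.16025404]
10 4 tip 106.5 P z 107.6 dishtop at +a 118.7 body 203.5 clear -14.1 c [-43.5  57.9]
10 7 tip 104.5 P z 107.6 dishtop at +a 118.7 body 201.5 clear -11.1 c [-46.5  58.4]
10 9 tip 103.9 P z 107.6 dishtop at +a 118.7 body 200.9 clear -9.1 c [-48.4  58.7]
15 4 tip 108.4 P z 107.6 dishtop at +a 120.1 body 205.4 clear -10.3 c [-43.4  58.2]
15 7 tip 106.5 P z 107.6 dishtop at +a 120.1 body 203.5 clear -7.3 c [-46.3  59. ]
15 9 tip 105.2 P z 107.6 dishtop at +a 120.1 body 202.2 clear -5.3 c [-48.3  59.5]
20 4 tip 110.2 P z 107.6 dishtop at +a 121.6 body 207.2 clear -7.1 c [-43.3  58.5]
20 7 tip 108.4 P z 107.6 dishtop at +a 121.6 body 205.4 clear -4.1 c [-46.2  59.6]
20 9 tip 107.1 P z 107.6 dishtop at +a 121.6 body 204.1 clear -2.1 c [-48.   60.2]
25 4 tip 111.9 P z 107.6 dishtop at +a 123.0 body 208.9 clear -4.2 c [-43.2  58.8]
25 7 tip 110.2 P z 107.6 dishtop at +a 123.0 body 207.2 clear -1.4 c [-45.9  60.1]
25 9 tip 109.0 P z 107.6 dishtop at +a 123.0 body 206.0 clear 0.6 c [-47.7  61. ]
30 4 tip 113.0 P z 107.6 dishtop at +a 124.3 body 210.0 clear -2.2 c [-43.   59.2]
30 7 tip 111.9 P z 107.6 dishtop at +a 124.3 body 208.9 clear 0.7 c [-45.6  60.7]
30 9 tip 110.8 P z 107.6 dishtop at +a 124.3 body 207.8 clear 2.7 c [-47.4  61.7]
35 4 tip 114.6 P z 107.6 dishtop at +a 125.6 body 211.6 clear -0.5 c [-42.9  59.5]
35 7 tip 113.6 P z 107.6 dishtop at +a 125.6 body 210.6 clear 2.3 c [-45.3  61.2]
35 9 tip 112.5 P z 107.6 dishtop at +a 125.6 body 209.5 clear 4.3 c [-47.   62.3]
```

```bash
cat >> h.py <<'E'
def delta(tgt,s=None):
    s=s or read_state(); M=R.from_rotvec(s["tool_rot"]).as_matrix()
    return (M.T@(np.array(tgt)-s["eef_pos"])/10).round(2)
def yaw(s):
    M=R.from_rotvec(s["tool_rot"]).as_matrix(); return np.degrees(np.arctan2(M[1,1],M[0,1]))
E
python3 - <<'E'
from fit import *
pt,ps=read_camera("top"),read_camera("side")
pts={"nl":pol(66,120,11),"nr":pol(66,-120,11),"hl":pol(122,120,0),"hb":pol(122,0,0)}
obs=[(pt,"nl",(293.5,195.6)),(pt,"hl",(273.5,202)),(pt,"hb",(321.1,139.3)),(ps,"nl",(251.1,167.8)),(ps,"nr",(258.7,147.4)),(ps,"hl",(254,184.8))]
def res(q):
    Rm,t=T(q); return np.concatenate([proj(p,Rm@pts[k]+t)[0]-c for p,k,c in obs])
s=least_squares(res,[600,-130,0]); q=s.x; print(q,res(q).reshape(-1,2).round(1)); np.save("q.npy",q)
Rm,t=T(q); ph=np.linspace(0,2*np.pi,73)
C=lambda r,deg,rr,z:np.array([Rm@(pol(r,deg,z)+[rr*np.cos(f),rr*np.sin(f),0])+t for f in ph])
cr=[]
for p,(x0,y0) in((pt,(250,110)),(ps,(180,95))):
    im=cv2.resize(p["pixels"][y0:y0+130,x0:x0+130,::-1],(400,400)).copy() if 0 else cv2.resize(np.ascontiguousarray(p["pixels"][y0:y0+130,x0:x0+130,::-1]),(400,400),interpolation=cv2.INTER_CUBIC)
    for c,col in((C(0,0,142,0),(0,255,0)),(C(66,0,42,86),(0,255,255)),(C(66,0,42,100),(0,128,255)),(C(66,120,37.5,14.5),(255,0,255)),(C(122,-120,13.5,63),(255,255,0)),(C(122,-120,10.5,34),(255,255,0))):
        uv=((proj(p,c)-[x0,y0]+.5)*400/130).astype(np.int32); cv2.polylines(im,[uv],True,col,1)
    cr.append(im)
cv2.imwrite("pics/ov.png",np.hstack(cr))
s=read_state(); print(yaw(s)); print(delta([440,224,120]))
E
```

```text
[ 5.71500819e+02 -1.12875640e+02 -2.68736995e-02] [[-0.2  0.1]
 [ 0.5  0.4]
 [ 0.3  0. ]
 [-0.1  0.4]
 [-0.4  0.3]
 [-0.3  0.1]]
65.31641074888483
[-30.63 -16.27   8.54]
```

View pics/ov.png

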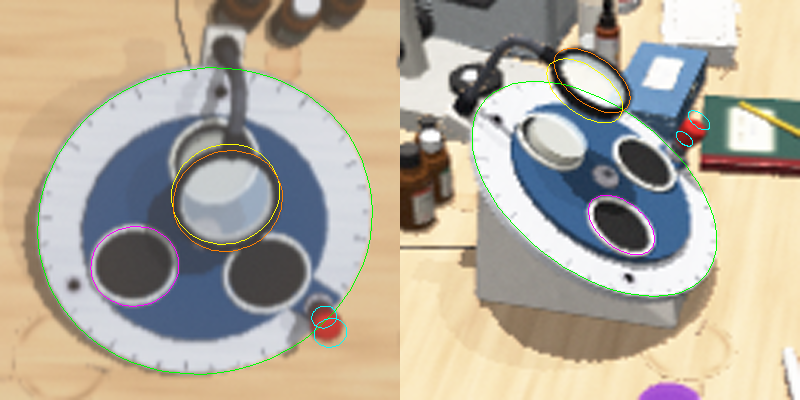

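The overlay fits: plate, nest, lens and knob circles lie on their images within about 1 px. Moving above the pink dish.

send_rows([
  [-3.83, -2.03, 1.0, 0],
  [-3.83, -2.03, 1.0, 0],
  [-3.83, -2.03, 1.0, 0],
  [-3.83, -2.03, 1.0, 0],
  [-3.83, -2.03, 1.0, 0],
  [-3.83, -2.03, 1.0, 0],
  [-3.83, -2.03, 1.0, 0],
  [-3.83, -2.03, 1.0, 0.067],
], claw=0.6)

```text
t: 2.1
eef_pos: [441.1, 223.0, 125.3]
tool_rot: [0.776, 3.044, 0.0]
wrist_force: [-0.7, -0.1, -0.5]
opening: 74.9
grasp_force: 0.0
```

Run:
```python
from fit import *
s=read_state(); print(s["t"],s["eef_pos"],yaw(s),s["opening"])
M=R.from_rotvec(s["tool_rot"]).as_matrix(); 
d=np.array([450.2,218.7,9]); t=d+11*M[:,0]; print(t,delta(t))
```

```text
2.1 [441.05397844 223.03802161 125.26910023] 61.41117541106507 74.89506370876053
[440.54116091 223.96372706   8.99779257] [ 0.09  0.05 11.63]
```

send_rows([
  [0.09, 0.05, 3.5, 0],
  [0, 0, 3.5, 0],
  [0, 0, 3.0, 0],
  [0, 0, 1.1, 0],
  [0, 0, 0.5, 0],
  [0, 0, 0, 0],
])

```text
t: 2.85
eef_pos: [440.1, 225.3, 10.1]
tool_rot: [0.774, 3.044, 0.001]
wrist_force: [-0.3, -1.0, 0.7]
opening: 75.2
grasp_force: 0.0
```

send_rows([
  [0, 0, 0, 0],
  [0, 0, 0, 0],
  [0, 0, 0, 0],
  [0, 0, 0, 0],
  [0, 0, 0, 0],
  [0, 0, 0, 0],
], claw=0.1, squeeze=6)

```text
t: 3.6
eef_pos: [440.0, 225.3, 9.9]
tool_rot: [0.774, 3.044, 0.001]
wrist_force: [-0.1, -0.8, 5.5]
opening: 58.7
grasp_force: 5.9
```

send_rows([
  [0, 0, -0.5, 0],
  [0, 0, -1.5, 0],
  [0, 0, -3.0, 0],
  [0, 0, -5, 0],
  [0, 0, -5, 0],
  [0, 0, -3, 0],
  [0, 0, 0, 0],
])

```text
t: 4.47
eef_pos: [440.4, 225.4, 192.2]
tool_rot: [0.773, 3.041, 0.004]
wrist_force: [-0.8, 0.2, -0.4]
opening: 58.0
grasp_force: 5.9
```

Run:
```python
from fit import *
s=read_state(); print(s["t"],s["eef_pos"],yaw(s),s["opening"],s["grasp_force"],s["wrist_force"])
M=R.from_rotvec(s["tool_rot"]).as_matrix()
d=s["eef_pos"]-11*M[:,0]; cr=[]; ph=np.linspace(0,6.28,60)
for n in("top","side"):
    p=read_camera(n); c=proj(p,d)[0].astype(int); x0,y0=c-40
    im=cv2.resize(np.ascontiguousarray(p["pixels"][y0:y0+80,x0:x0+80,::-1]),(400,400),interpolation=cv2.INTER_CUBIC)
    for z,col in((-9,(0,255,0)),(7,(0,255,255))):
        uv=((proj(p,[d+[30*np.cos(f),30*np.sin(f),z] for f in ph])-[x0,y0]+.5)*5).astype(np.int32); cv2.polylines(im,[uv],True,col,1)
    cr.append(im)
cv2.imwrite("pics/grip.png",np.hstack(cr))
```

```text
4.475 [440.38627592 225.40230727 192.20976491] 61.481280884751946 58.024197797486046 5.922009373898618 [-0.7709351   0.22009565 -0.43577554]
```

View pics/grip.png

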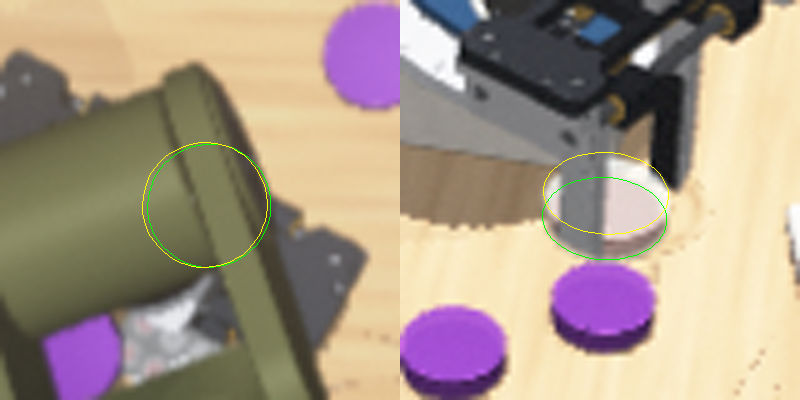

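Run:
```python
from fit import *
q=np.load("q.npy"); Rz=R.from_euler('z',q[2]).as_matrix()
s=read_state(); M=R.from_rotvec(s["tool_rot"]).as_matrix(); print(s["t"],s["opening"])
W=lambda v:Rz@np.array(v)+[q[0],q[1],0]
d=W([-37.6,57.2,112.2]); print("dish touch",d)
for z in (170,132): print(z,delta(np.r_[(d+12.5*M[:,0])[:2],z]),np.r_[(d+12.5*M[:,0])[:2],z])
```

```text
4.575 58.0466772914003
dish touch [535.45138616 -54.68596456 112.2       ]
170 [-20.54 -19.98   1.92] [524.46845561 -48.71727715 170.        ]
132 [-20.55 -19.98   5.72] [524.46845561 -48.71727715 132.        ]
```

send_rows([
  [-1.8, -1.8, 0, 0],
  [-3, -3, 0, 0],
  [-3.7, -3.6, 0, 0],
  [-3.7, -3.6, 0, 0],
  [-3.7, -3.6, 0, 0],
  [-2.8, -2.7, 0, 0],
  [-1.4, -1.3, 0, 0],
  [0, 0, 0, 0],
])

```text
t: 5.58
eef_pos: [522.5, -43.3, 188.5]
tool_rot: [-0.775, -3.043, 0.0]
wrist_force: [-1.2, 1.2, -0.3]
opening: 58.2
grasp_force: 5.9
```

```bash
cat > look.py <<'E'
from fit import *
import sys
name,off,dz,half=sys.argv[1],float(sys.argv[2]),float(sys.argv[3]),int(sys.argv[4])
q=np.load("q.npy"); Rm,t=T(q); ph=np.linspace(0,2*np.pi,73)
s=read_state(); M=R.from_rotvec(s["tool_rot"]).as_matrix()
d=s["eef_pos"]-off*M[:,0]; cr=[]
C=lambda r,deg,rr,z:np.array([Rm@(pol(r,deg,z)+[rr*np.cos(f),rr*np.sin(f),0])+t for f in ph])
H=np.array([d+[30*np.cos(f),30*np.sin(f),dz] for f in ph])
N=np.array([Rm@pol(66,120,20)+t])[0]
for n in("top","side"):
    p=read_camera(n); c=proj(p,N)[0].astype(int); x0,y0=c-half; k=400/(2*half)
    im=cv2.resize(np.ascontiguousarray(p["pixels"][y0:y0+2*half,x0:x0+2*half,::-1]),(400,400),interpolation=cv2.INTER_CUBIC)
    for c,col in((H,(0,255,0)),(C(66,0,42,100),(0,128,255)),(C(66,120,33.5,10),(255,0,255))):
        cv2.polylines(im,[((proj(p,c)-[x0,y0]+.5)*k).astype(np.int32)],True,col,1)
    cr.append(im)
cv2.imwrite("pics/"+name,np.hstack(cr)); print(s["t"],s["eef_pos"],yaw(s),s["opening"])
E
python3 look.py a1.png 12.5 -9.9 50
python3 - <<'E'
from h import *
print(delta([524.5,-48.7,132]))
E
```

```text
5.575 [522.47268195 -43.33047106 188.52692847] 61.40690344612615 58.17421565007564
[-0.51 -0.48  5.7 ]
```

View pics/a1.png

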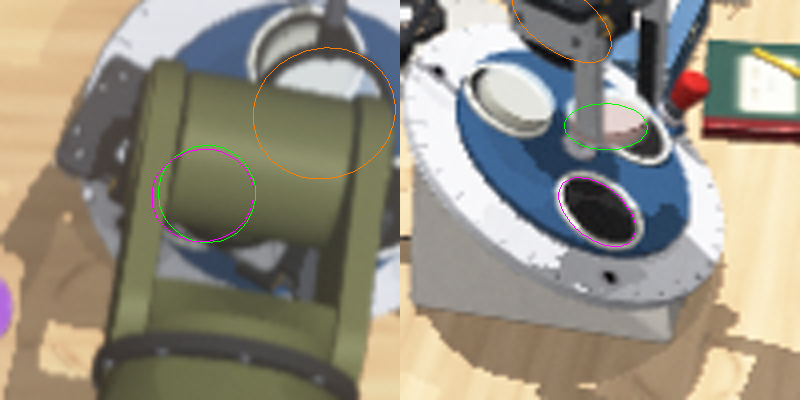

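send_rows([
  [-0.3, -0.3, 0.8, 0],
  [-0.21, -0.18, 1.5, 0],
  [0, 0, 1.5, 0],
  [0, 0, 1.2, 0],
  [0, 0, 0.6, 0],
  [0, 0, 0, 0],
])

```text
t: 6.42
eef_pos: [524.8, -49.7, 133.1]
tool_rot: [-0.774, -3.044, 0.0]
wrist_force: [0.6, -0.2, -0.3]
opening: 58.5
grasp_force: 5.9
```

```bash
python3 look.py a2.png 12.5 -9.9 40
python3 - <<'E'
from h import *
s=read_state();print(delta([524.5,-48.7,122]),s["wrist_force"])
E
```

```text
6.425 [524.84667243 -49.6971791  133.13136639] 61.480999910217484 58.45995981360855
[0.11 0.06 1.18] [ 0.19139454 -1.23974214 -0.79987233]
```

View pics/a2.png

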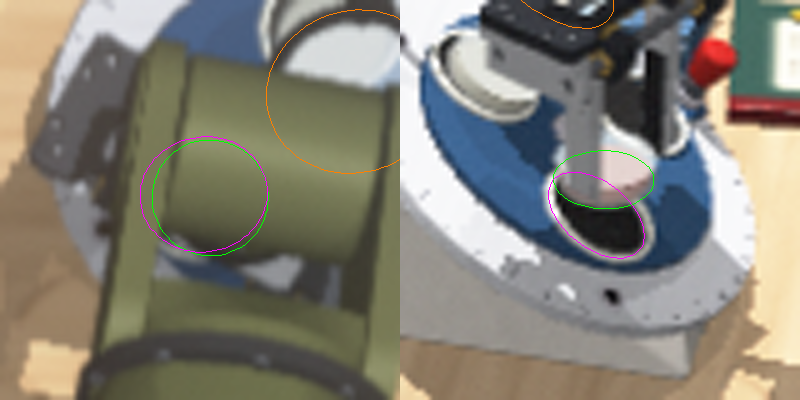

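send_rows([
  [0.11, 0.06, 0.6, 0],
  [0, 0, 0.4, 0],
  [0, 0, 0.2, 0],
  [0, 0, 0.2, 0],
  [0, 0, 0.2, 0],
], squeeze=4)

```text
t: 7.15
eef_pos: [524.2, -48.7, 117.4]
tool_rot: [-0.774, -3.045, 0.0]
wrist_force: [-0.5, 0.6, 0.4]
opening: 58.1
grasp_force: 4.0
```

send_rows([
  [0.02, 0, 0.15, 0],
  [0.03, 0, 0.15, 0],
  [0, 0, 0, 0],
])

```text
t: 7.52
eef_pos: [523.8, -48.4, 114.4]
tool_rot: [-0.774, -3.045, 0.0]
wrist_force: [-1.1, -0.2, -0.3]
opening: 57.9
grasp_force: 4.0
```

```bash
python3 look.py a3.png 12.5 -9.9 32
```

```text
7.525 [523.77524708 -48.44778756 114.38591884] 61.47953253204845 57.93285835055158
```

View pics/a3.png

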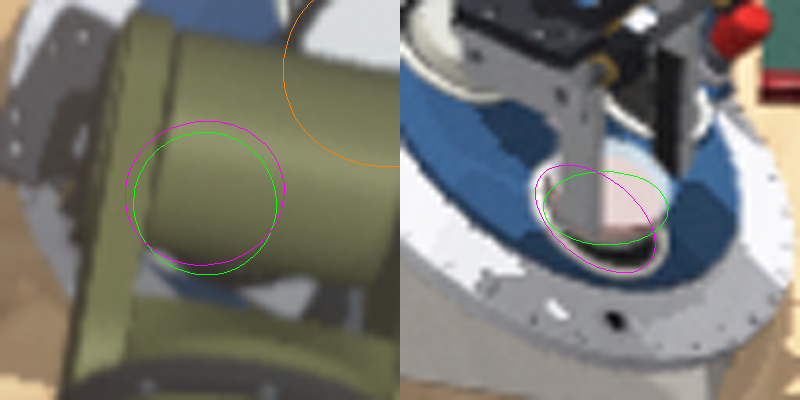

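send_rows([
  [0, 0, 0.12, 0],
  [0, 0, 0.12, 0],
  [0, 0, 0, 0],
], squeeze=3)

```text
t: 8.0
eef_pos: [523.8, -48.4, 111.9]
tool_rot: [-0.774, -3.045, 0.0]
wrist_force: [0.4, -0.3, -0.5]
opening: 58.5
grasp_force: 3.0
```

send_rows([
  [0, 0, 0, 0],
  [0, 0, 0, 0],
], claw=0.24)

```text
t: 8.25
eef_pos: [523.8, -48.5, 112.1]
tool_rot: [0.774, 3.045, 0.0]
wrist_force: [-0.3, -0.2, 1.2]
opening: 58.7
grasp_force: 2.6
```

send_rows([
  [0, 0, 0, 0],
  [0, 0, 0, 0],
], claw=0.26)

```text
t: 8.5
eef_pos: [523.9, -48.5, 112.1]
tool_rot: [0.774, 3.045, 0.0]
wrist_force: [-0.3, -0.1, 0.4]
opening: 59.1
grasp_force: 0.0
```

send_rows([
  [0, 0, 0, 0],
  [0, 0, 0, 0],
], claw=0.28)

```text
t: 8.75
eef_pos: [523.8, -48.5, 112.0]
tool_rot: [0.774, 3.045, 0.0]
wrist_force: [-0.1, -0.2, 0.8]
opening: 60.1
grasp_force: 0.0
```

send_rows([
  [0, 0, 0, 0],
  [0, 0, 0, 0],
], claw=0.31)

```text
t: 9.0
eef_pos: [523.8, -48.5, 112.0]
tool_rot: [0.774, 3.045, -0.0]
wrist_force: [-1.0, -0.2, -0.1]
opening: 61.5
grasp_force: 0.0
```

send_rows([
  [0, 0, 0, 0],
  [0, 0, 0, 0],
  [0, 0, 0, 0],
], claw=0.4)

```text
t: 9.38
eef_pos: [523.8, -48.4, 112.0]
tool_rot: [-0.774, -3.045, -0.0]
wrist_force: [-0.7, 0.6, -0.4]
opening: 65.8
grasp_force: 0.0
```

Run:
```python
from fit import *
q=np.load("q.npy"); Rm,t=T(q); ph=np.linspace(0,2*np.pi,73)
p=read_camera("side"); print(read_state()["t"])
np.save("sidepx.npy",p["pixels"])
for r in regions_of(p,"dish_pink")[:6]: print(round(r["p"],2),r["rect"],r["region"].sum(),p["pixels"][r["region"]].mean(0).round())
for z in(10,26):
    c=proj(p,[Rm@(pol(66,120,z)+[30*np.cos(f),30*np.sin(f),0])+t for f in ph]); print(z,c.min(0),c.max(0))
```

```text
9.425
0.73 [281.2, 280.6, 301.3, 305.1] 494 [156.  85. 193.]
0.64 [225.2, 226.3, 252.5, 243.8] 327 [148.  77. 185.]
0.63 [258.6, 320.8, 283.3, 347.7] 561 [157.  82. 197.]
0.61 [259.1, 219.1, 280.3, 237.2] 297 [150.  77. 187.]
0.44 [251.0, 161.2, 264.6, 176.0] 151 [207. 199. 199.]
10 [242.22309178 160.80561536] [259.36911783 176.21023241]
26 [244.86605082 157.41166588] [262.09114375 172.863193  ]
```

send_rows([
  [0, 0, 0, 0],
  [0, 0, -0.5, 0],
  [0, 0, -1.5, 0],
  [0, 0, -3, 0],
  [0, 0, -4, 0],
  [3, 0, -2, 0],
  [4, 0, 0, 0],
  [4, 0, 0, 0],
], claw=0.55)

```text
t: 10.48
eef_pos: [426.2, 4.5, 223.2]
tool_rot: [0.774, 3.043, 0.0]
wrist_force: [0.3, -0.1, 0.5]
opening: 73.0
grasp_force: 0.0
```

```bash
cat > view2.py <<'E'
from fit import *
import sys
q=np.load("q.npy"); Rm,t=T(q); ph=np.linspace(0,2*np.pi,73)
C=lambda r,deg,rr,z:np.array([Rm@(pol(r,deg,z)+[rr*np.cos(f),rr*np.sin(f),0])+t for f in ph])
cr=[]
for n,(x0,y0) in(("top",(250,110)),("side",(180,95))):
    p=read_camera(n)
    im=cv2.resize(np.ascontiguousarray(p["pixels"][y0:y0+130,x0:x0+130,::-1]),(400,400),interpolation=cv2.INTER_CUBIC)
    for c,col in ((C(66,float(sys.argv[2]),30,26),(0,255,0)),):
        cv2.polylines(im,[((proj(p,c)-[x0,y0]+.5)*400/130).astype(np.int32)],True,col,1)
    cr.append(im)
cv2.imwrite("pics/"+sys.argv[1],np.hstack(cr)); s=read_state(); print(s["t"],s["eef_pos"],yaw(s))
for n,z in(("knob48",48),):
    print(n,(Rm@pol(122,-120,z)+t).round(1))
print("axis",Rm[:,2])
E
python3 view2.py b1.png 120
```

```text
10.575 [425.29141443   5.18977237 223.48313102] 61.550492434302576
knob48 [ 491.9 -216.4  116.1]
axis [-0.49981946  0.01343523  0.8660254 ]
```

View pics/b1.png

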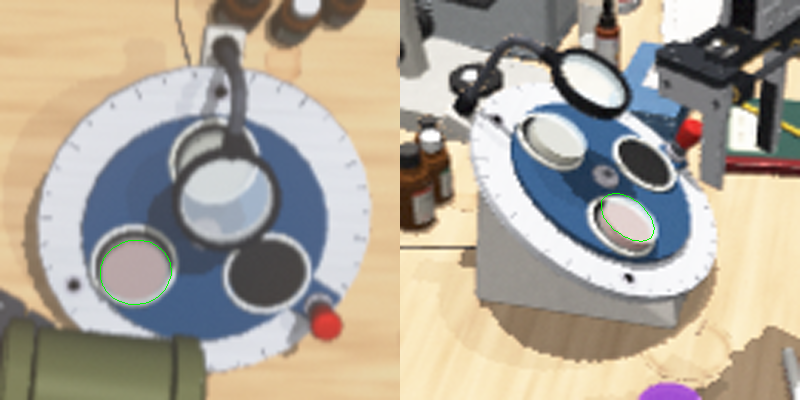

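The pink dish lies flat in the front-left nest (green outline fits in both views, centre at about (137,270) in the left crop). Now the knob, at about (325,325) in that crop.

send_rows([
  [0, 0, 0, -0.157],
  [0, 0, 0, -0.157],
  [0, 0, 0, -0.157],
  [0, 0, 0, 0],
], claw=0.2)

```text
t: 11.08
eef_pos: [427.6, 3.8, 222.7]
tool_rot: [0.044, 3.14, -0.0]
wrist_force: [0.5, -0.1, 0.6]
opening: 56.4
grasp_force: 0.0
```

Run:
```python
from fit import *
q=np.load("q.npy");Rm,t=T(q)
for n,w in(("top",(340,370,200,225)),("side",(262,290,128,150))):
    p=read_camera(n); im=p["pixels"].astype(int)
    red=(im[...,0]>1.7*im[...,1])&(im[...,0]>90); m=np.zeros_like(red); m[w[2]:w[3],w[0]:w[1]]=1; red&=m
    if n=="side": 
        _,lab,st,ce=cv2.connectedComponentsWithStats(red.astype(np.uint8)); print(st[1:],ce[1:])
    ys,xs=np.nonzero(red); print(n,xs.mean(),ys.mean(),xs.min(),xs.max(),ys.min(),ys.max())
    ph=np.linspace(0,6.28,40)
    for h in(42,46,50):
        c=np.vstack([proj(p,[Rm@(pol(122,-120,h+dz)+[r*np.cos(f),r*np.sin(f),0])+t for f in ph]) for dz,r in((-14,10.5),(15,13.5))]); hull=cv2.convexHull(c.astype(np.float32)); mo=cv2.moments(hull); print(h,mo["m10"]/mo["m00"],mo["m01"]/mo["m00"],c.min(0),c.max(0))
s=read_state(); print(s["t"],yaw(s),s["eef_pos"],delta([489,-216.3,190]))
```

```text
top 355.3780487804878 214.8780487804878 351 360 210 220
42 355.7820467021831 214.79701938345963 [350.44684489 207.95484581] [361.78279846 221.23952945]
46 356.0634000186839 215.50211819089543 [350.70943218 208.63512823] [362.08481402 221.96753484]
50 356.3464007896819 216.2113503489568 [350.97354208 209.31936437] [362.38862099 222.69982704]
[[270 134   9   9  65]
 [278 145   5   3  14]] [[273.89230769 137.86153846]
 [279.85714286 146.07142857]]
side 274.9493670886076 139.31645569620252 270 282 134 147
42 273.6397196953877 137.49425713741226 [268.26633929 131.7737015 ] [279.22771954 143.25077339]
46 274.2951538421865 136.6672329568685 [268.91077615 130.93463926] [279.89480384 142.4356366 ]
50 274.95278426929275 135.83744005173756 [269.55736198 130.09275247] [280.56413133 141.617776  ]
11.175 88.24409832202723 [427.4526762    3.91830236 222.4701624 ] [ -6.82 -21.82   3.25]
```

send_rows([
  [-0.5, -2.2, 0.3, 0],
  [-1.0, -3.6, 0.5, 0],
  [-1.2, -3.6, 0.5, 0],
  [-1.2, -3.6, 0.5, 0],
  [-1.2, -3.6, 0.5, 0],
  [-1.1, -3.2, 0.5, 0],
  [-0.6, -2.0, 0.4, 0],
  [0, 0, 0, 0],
])

```text
t: 12.18
eef_pos: [489.2, -216.2, 189.6]
tool_rot: [-0.046, -3.14, -0.001]
wrist_force: [-0.4, 1.1, -0.5]
opening: 56.5
grasp_force: 0.0
```

Run:
```python
from h import *
s=read_state(); print(s["eef_pos"],delta([491,-216.4,102]),s["opening"])
```

```text
[ 489.18158426 -216.23863563  189.56210275] [-0.19 -0.01  8.76] 56.45865046683174
```

send_rows([
  [-0.19, 0, 1.5, 0],
  [0, 0, 2.5, 0],
  [0, 0, 2.3, 0],
  [0, 0, 1.5, 0],
  [0, 0, 0.9, 0],
  [0, 0, 0, 0],
])

```text
t: 12.92
eef_pos: [491.2, -215.5, 102.8]
tool_rot: [-0.042, -3.141, -0.0]
wrist_force: [0.2, 0.0, 0.7]
opening: 56.2
grasp_force: 0.0
```

send_rows([
  [0, 0, 0, 0],
  [0, 0, 0, 0],
  [0, 0, 0, 0],
  [0, 0, 0, 0],
  [0, 0, 0, 0],
  [0, 0, 0, 0],
], claw=-0.6, squeeze=30)

```text
t: 13.68
eef_pos: [491.3, -215.6, 103.3]
tool_rot: [0.042, 3.141, 0.0]
wrist_force: [0.2, 3.5, 4.2]
opening: 25.2
grasp_force: 30.0
```

send_rows([
  [0.16, 0, -0.28, 0],
  [0.16, 0, -0.28, 0],
  [0.17, 0, -0.29, 0],
  [0.17, 0, -0.29, 0],
  [0, 0, 0, 0],
  [0, 0, 0, 0],
])

```text
t: 14.42
eef_pos: [484.9, -215.2, 113.8]
tool_rot: [0.042, 3.141, 0.001]
wrist_force: [6.5, 3.8, -7.2]
opening: 25.5
grasp_force: 30.0
```

Run:
```python
from fit import *
q=np.load("q.npy");Rm,t=T(q)
s=read_state(); print(s["t"],s["eef_pos"],s["wrist_force"],s["opening"],yaw(s))
M=R.from_rotvec(s["tool_rot"]).as_matrix()
z0=np.array([491.3,-215.6,103.3]); print("axial lift",Rm[:,2]@(s["eef_pos"]-z0))
c=np.array([np.cos(np.radians(-120)),np.sin(np.radians(-120)),0])*122
# rows for a swing of -120deg in n steps with smooth speed
w=np.r_[1,2,3,3.7,np.full(14,4.0),3.7,3,2,1]; w=w/w.sum()*-120; a=-120+np.cumsum(np.r_[0,w])
P=np.array([Rm@pol(122,x,0) for x in a]); D=np.diff(P,axis=0)@M/10
print(len(w)); print(D.round(2).tolist()); print(a.round(0))
```

```text
14.425 [ 484.86286805 -215.19691963  113.84202016] [ 6.49102274  3.77697371 -7.23127262] 25.507262878911337 88.46594574986644
axial lift 12.352476569429333
22
[[0.25, 0.17, 0.15], [0.49, 0.37, 0.28], [0.7, 0.61, 0.41], [0.8, 0.85, 0.46], [0.78, 1.02, 0.45], [0.67, 1.11, 0.39], [0.56, 1.19, 0.33], [0.44, 1.25, 0.26], [0.32, 1.3, 0.19], [0.19, 1.34, 0.11], [0.07, 1.35, 0.04], [-0.07, 1.35, -0.04], [-0.19, 1.34, -0.11], [-0.32, 1.3, -0.18], [-0.45, 1.25, -0.26], [-0.56, 1.19, -0.32], [-0.67, 1.11, -0.39], [-0.78, 1.02, -0.45], [-0.8, 0.85, -0.46], [-0.7, 0.61, -0.4], [-0.49, 0.37, -0.28], [-0.25, 0.17, -0.15]]
[-120. -122. -125. -130. -135. -142. -148. -155. -161. -167. -174. -180.
 -186. -193. -199. -205. -212. -218. -225. -230. -235. -238. -240.]
```

send_rows([
  [0.25, 0.17, 0.15, 0],
  [0.49, 0.37, 0.28, 0],
  [0.7, 0.61, 0.41, 0],
  [0.8, 0.85, 0.46, 0],
  [0.78, 1.02, 0.45, 0],
  [0.67, 1.11, 0.39, 0],
  [0.56, 1.19, 0.33, 0],
])

```text
t: 15.3
eef_pos: [442.4, -161.6, 88.6]
tool_rot: [-0.043, -3.139, 0.001]
wrist_force: [-2.6, -6.8, -11.5]
opening: 25.4
grasp_force: 30.0
```

```bash
cat > chk.py <<'E'
from fit import *
q=np.load("q.npy");Rm,t=T(q)
s=read_state(); off=Rm.T@(np.array([491.3,-215.6,103.3])-t)-pol(122,-120,0)
v=Rm.T@(s["eef_pos"]-t)-off; print(s["t"],"ang",np.degrees(np.arctan2(v[1],v[0])),"r",np.hypot(v[0],v[1]),"lift",v[2],"F",Rm.T@s["wrist_force"],s["opening"])
M=R.from_rotvec(s["tool_rot"]).as_matrix()
for a,l in((120,12.4),(120,0)): print(a,l,((Rm@(pol(122,a,l)-v))@M/10).round(2))
E
python3 chk.py
```

```text
15.3 ang -154.68587832283862 r 123.8338049037596 lift 12.427480840900401 F [-7.81027688 -6.91029545 -8.7930904 ] 25.36358264422468
120 12.4 [-4.4  15.86 -2.56]
120 0 [-5.02 15.86 -1.49]
```

send_rows([
  [0.44, 1.25, 0.26, 0],
  [0.32, 1.3, 0.19, 0],
  [0.19, 1.34, 0.11, 0],
  [0.07, 1.35, 0.04, 0],
  [-0.07, 1.35, -0.04, 0],
  [-0.19, 1.34, -0.11, 0],
  [-0.32, 1.3, -0.18, 0],
  [-0.45, 1.25, -0.26, 0],
])

```text
t: 16.3
eef_pos: [447.0, -55.7, 90.0]
tool_rot: [0.042, 3.141, -0.0]
wrist_force: [-0.6, -0.8, -9.7]
opening: 25.4
grasp_force: 30.0
```

```bash
python3 chk.py
```

```text
16.3 ang 154.22162437978366 r 121.88785826921907 lift 12.745689894547496 F [-5.35880039 -0.85436044 -8.15418653] 25.393341842019186
120 12.4 [-4.24  5.26 -2.41]
120 0 [-4.86  5.26 -1.33]
```

send_rows([
  [-0.56, 1.15, -0.32, 0],
  [-0.67, 1.1, -0.39, 0],
  [-0.78, 1.0, -0.45, 0],
  [-0.8, 0.83, -0.46, 0],
  [-0.7, 0.6, -0.4, 0],
  [-0.49, 0.37, -0.27, 0],
  [-0.25, 0.17, -0.15, 0],
  [0, 0, 0, 0],
])

```text
t: 17.3
eef_pos: [490.4, -5.4, 114.0]
tool_rot: [0.042, 3.141, 0.0]
wrist_force: [3.7, -1.1, -7.8]
opening: 25.4
grasp_force: 30.0
```

```bash
python3 chk.py
```

```text
17.3 ang 120.39416759359501 r 121.13001450767516 lift 12.57065442298024 F [-0.67948683 -1.03527068 -8.63239554] 25.433967937908033
120 12.4 [-0.03  0.12  0.  ]
120 0 [-0.65  0.12  1.07]
```

send_rows([
  [-0.16, 0.04, 0.27, 0],
  [-0.16, 0.04, 0.27, 0],
  [-0.16, 0.02, 0.27, 0],
  [-0.15, 0, 0.26, 0],
  [0, 0, 0, 0],
  [0, 0, 0, 0],
])

```text
t: 18.05
eef_pos: [496.7, -4.7, 105.0]
tool_rot: [0.041, 3.141, -0.001]
wrist_force: [-8.8, -1.9, 18.4]
opening: 25.8
grasp_force: 30.0
```

```bash
python3 chk.py
```

```text
18.05 ang 119.82307314609216 r 121.35262390451393 lift 1.5764207439784457 F [ 1.57761603 -2.15748896 20.29305958] 25.818779015373877
120 12.4 [ 0.6   0.04 -0.91]
120 0 [-0.02  0.04  0.17]
```

send_rows([
  [0, 0, -0.1, 0],
  [0, 0, 0, 0],
])

```text
t: 18.3
eef_pos: [496.8, -4.7, 105.2]
tool_rot: [0.042, 3.141, -0.001]
wrist_force: [-4.6, -3.1, 10.1]
opening: 25.8
grasp_force: 30.0
```

send_rows([
  [0, 0, 0, 0],
  [0, 0, 0, 0],
  [0, 0, 0, 0],
  [0, 0, 0, 0],
], claw=0.1)

```text
t: 18.8
eef_pos: [496.6, -4.5, 104.3]
tool_rot: [-0.042, -3.141, -0.0]
wrist_force: [-0.3, 0.4, 1.0]
opening: 51.6
grasp_force: 0.0
```

send_rows([
  [0, 0, -0.5, 0],
  [0, 0, -1.5, 0],
  [0, 0, -3, 0],
  [0, 0, -4, 0],
  [4, 0, -2, 0],
  [5, 0, 0, 0],
  [5, 0, 0, 0],
  [0, 0, 0, 0],
])

```text
t: 19.8
eef_pos: [355.1, -0.7, 215.8]
tool_rot: [0.042, 3.139, -0.0]
wrist_force: [0.5, 0.6, -0.4]
opening: 51.5
grasp_force: 0.0
```

```bash
python3 view2.py c1.png 0
python3 - <<'E'
from fit import *
q=np.load("q.npy");Rm,t=T(q); ph=np.linspace(0,6.28,40)
for n in("top","side"):
    p=read_camera(n); im=p["pixels"].astype(int)
    red=((im[...,0]>1.7*im[...,1])&(im[...,0]>90)); u,v=proj(p,Rm@pol(122,120,45)+t)[0].astype(int); m=np.zeros_like(red); m[v-14:v+14,u-14:u+14]=1
    ys,xs=np.nonzero(red&m); print(n,len(xs),xs.mean(),ys.mean(),xs.min(),xs.max(),ys.min(),ys.max())
    for h in(42,51):
        c=np.vstack([proj(p,[Rm@(pol(122,120,h+dz)+[r*np.cos(f),r*np.sin(f),0])+t for f in ph]) for dz,r in((-14,10.5),(15,13.5))]); hull=cv2.convexHull(c.astype(np.float32)); mo=cv2.moments(hull); print(h,mo["m10"]/mo["m00"],mo["m01"]/mo["m00"],c.min(0),c.max(0))
E
```

```text
19.9 [357.2660507   -0.91512482 215.53247262] 88.46061930852093
knob48 [ 491.9 -216.4  116.1]
axis [-0.49981946  0.01343523  0.8660254 ]
top 82 274.109756097561 210.20731707317074 270 278 205 215
42 274.46485958031246 210.30398235936198 [269.32493774 203.43365599] [279.82285304 216.66967392]
51 274.56392641913544 211.8678380568841 [269.39087146 204.94131594] [279.95880379 218.28452041]
side 85 261.6 175.89411764705883 257 267 171 181
42 261.5018349894679 175.5397827732231 [255.50033638 169.2344146 ] [267.70758975 181.89189649]
51 263.10916294194686 173.60781893981343 [257.07680696 167.26946037] [269.3473306  179.99082963]
```

View pics/c1.png

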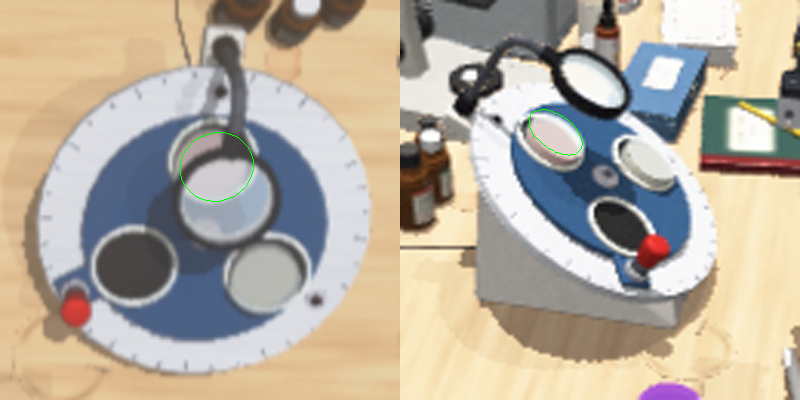

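The pink dish is under the lens, at about (555,135) in the right-hand crop. The knob fits the model fully home at the front-left hole (42 mm, against 51 mm if it were riding on the plate), and dish_done is in its nest at the front right.

```bash
python3 -c "
from station import *
print(finish_job())"
```

```text
the job is handed in; nothing more can be done
None
```

The job is handed in at about 20 s: the pink dish is flat in its nest under the lens, the deck has turned one stop clockwise, and the pin looks fully home in the front-left hole in the last pictures.

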